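# Preload a test billet in the spring compression tester

## Task

Lay the wooden test billet flat on the tester's bed, lengthwise between the two jaws and along the dark line, and let go of it. Then turn the tension knob clockwise until the billet is squeezed hard enough that the red pointer stands inside the green band, and let go of the knob. Do not shift the green band or disturb the other things on the bench.

Things in the scene. Friction and masses are not known exactly. Their poses are not given: they have to be found in the camera images.
- tester: cream bench compression tester, 190 x 320 mm, fixed to the bench. Origin at bench level under the middle of its bed; z up; -x is its front (towards the robot); its two steel jaws face each other along y. Housings stand behind the jaws (to 103 mm high); a sloping blue-grey panel in front of the one at +y carries the tension knob; the gauge scale lies at the rear (x 50 to 103, y -43 to -128 mm).
- bed (a point): middle of the tester's flat steel bed, on its top, 45 mm above the bench; axes as the tester's. A dark line runs along the bed's middle (along y). The bed is 60 mm wide in x and open in front and behind, without walls. The jaws, 56 mm wide and 40 mm high above the bed, leave 124 mm between them at the start: driven jaw face at y = +62 mm, sprung jaw face at y = -62 mm.
- knob_grip (a point): point at which to grip the round black ribbed tension knob, on its axis: 56 mm diameter, 34 mm long, outer end 14 mm beyond this point, inner end 20 mm before it, then a 14 mm gap to the panel. The point's z axis is the knob's axis, pointing outwards, 26 degrees from vertical towards tester -x; x and y turn with the knob. In the tester's frame it is at (-120, 90, 86) mm.
- tension_knob (a joint): angle of the knob, rad, 0 at the start, at most 4.2; grows as it is turned clockwise, seen looking at its outer end (tightening). Each radian moves the driven jaw 12 mm towards the sprung jaw (tester -y). Turning takes 0.15 to 0.27 N m; it stays where it is left. About 2 to 3.5 rad are needed in all, so several grasps.
- pointer (a point): point on the red gauge pointer, a 4 mm wide red bar on the sprung jaw, over the white scale, 69 mm above the bench. It rests at tester y = -68 mm and moves to tester -y, 1 to 1 with the sprung jaw, when the billet pushes that jaw back against its spring (300 N/m after 1.2 N preload, 35 mm of travel).
- mark (a point): centre of the green band on the scale, beneath the pointer's path: 12 mm wide along tester y, 12 to 26 mm to the tester's -y side of the pointer's rest position. It is set already and not to be moved. The pointer is on the mark when both points have the same y in the tester's frame.
- billet_mid (a point): centre (half-way up) of the loose wooden test billet, a block 110 mm long (its x axis), 36 mm wide (y), 40 mm high (z), 0.1 to 0.2 kg, lying flat on the bench at the start to the left or right of the tester.
- bottle: white reagent bottle, 66 mm across, 150 mm tall; a bystander, origin at the centre of its underside; leave it alone
- pot_left: black plant pot with seedlings, 112 mm across, pot 100 mm tall, seedlings to 210 mm; a bystander, origin at the centre of its underside; leave it alone
- pot_right: black plant pot with seedlings, 112 mm across, pot 100 mm tall, seedlings to 190 mm; a bystander, origin at the centre of its underside; leave it alone
- beaker: clear glass beaker, 72 mm across, 95 mm tall; a bystander, origin at the centre of its underside; leave it alone
- weight: brass weight with a grip knob on top, 44 mm across, 64 mm tall; a bystander, origin at the centre of its underside; leave it alone
- pen: purple marker pen with a dark cap, 130 x 14 x 14 mm, lying; a bystander, origin at the centre of its underside; leave it alone
- dish: clear round petri dish, 90 mm across, 30 mm tall; a bystander, origin at the centre of its underside; leave it alone
Mind the look-alikes: they are no part of the job. There is more than one size of the part that bears billet_mid; the job needs the middle-sized.

How it is judged:
By the outcome, as a careful person would: the job done as asked, in the order asked, and still so for the second after the job is handed in, with the robot touching nothing.
It also fails if it takes over 67 s, if anything falls off the work surface, if the arm or the gripper's body presses on something with over 40 N, if the wrist force passes 120 N, or if a joint passes its speed limit or range.

## Robot

A 7-joint arm with a two-finger parallel gripper is mounted at the origin on the work surface. World frame = base frame: x ahead of the robot, y to its left, z up, the work surface at z = 0. Lengths are in m, angles in rad, forces in N, time in s.
With the tool pointing down it reaches from about 0.4 to 0.85 m from the base axis. Payload 4.5 kg.
Tool frame: the origin (TCP) lies midway between the tips of the shut fingers; the grasp point (between the pads) lies 19 mm behind it; z points along the fingers, y is the direction in which the jaws open and shut (so a half turn about z gives the same grasp; the last joint's range is limited). The gripper opens to 88 mm and grips with 3 to 60 N. Pads are 18 mm wide; open, the fingers measure 123 mm over their backs; the gripper's body (75 mm by 187 mm) begins 45 mm behind the grasp point.
Start: joints at [1.293, 0.689, -0.195, 1.565, 0.157, 0.902, -0.215], TCP at [0.192, -0.595, 0.239] pointing down, gripper open.
Joint ranges: [-3.01, 3.01], [-0.46, 2.08], [-1.47, 1.51], [0.13, 2.56], [-1, 4.14], [0.04, 2.09], [-2.66, 2.66]. Speed limits (rad/s): [2.57, 2.57, 3.14, 3.14, 3.14, 3.14, 3.14].

## Interface

Orientations are given as a unit quaternion [w, x, y, z].
In Python, from workcell import manip gives the robot as it stands. The module is installed in compiled form; this text tells all that it offers.
- The arm moves only by the shell command python3 -m creep 'ROWS' [FORCE]. ROWS is JSON, a list of rows, each a list of 5 numbers: the closure, from -1 (fully open) to 1 (shut), so that 0 is half open, then the shift along the tool's x, y, z scaled (see below), then the turn about the tool's z scaled (see below). A call has 1 to 5 rows; each row is the pose to reach, as a shift and turn from the pose measured when the call began, along the tool's axes at that moment; what a row does not reach only later rows make up. The controller multiplies each number of a shift by 0.15 m and each number of a turn by 90 degrees. A row lasts 1/12 s, in which the tool goes at most 41.7 mm and 7.16 degrees, less where a joint would pass 70% of its speed; a pose out of reach is approached as far as the arm can. A call with a number of a shift or a turn outside -1 to 1 is refused whole. A call with a gripper value outside its range is refused whole. The fingers move at their own pace and stop on an object; FORCE is the grip in N (left out, the last holds). Time passes only in rows, so rows that repeat a pose let the fingers close. It gives the time, the measured TCP pose, the force and the opening at its end, in the units of the state.
- manip.observe(): the state, without advancing time (a new reading comes with each control period).
- manip.camera(name): name is "scene" or "top"; returns a dict with "pixels" (400x640x3 uint8, red, green, blue), "z_map" (400x640 float32, m along the optical axis (not along the pixel's ray), 0 where there is no reading), "fx", "fy", "cx", "cy" (pixels), "distortion" ([k1, k2, p1, p2, k3] as OpenCV has them; the pictures are not rectified), "cam_to_world" (4x4, takes a point from camera to world coordinates). Camera axes: x right, y down, z forward; pixel columns grow to the right and rows downward; lengths in m; the calibration is good to about 2 mm. A picture is of the moment at which its call begins.
- manip.sign_off(): hands the job in, once; it reports no verdict.
Trained networks look in a picture, given as the dict that the camera call returned (one of the last four; its "shot" number tells which), for a name from the list of things; names that differ only in an ending like _2 or _b are one class to them, and where a whole thing is asked for, a point or a joint stands for the part that bears it (a point fixed in the world has none). Each returns a list of dicts, best first, with "p" (0 to 1); they miss things now and then, are a little off and sometimes report something else, mostly with a low value. They report only what shows in the picture. A call takes as long as a camera call. They do not tell look-alikes from the thing itself.
- manip.search_frame(label, picture): "pixel" ([column, row] in pixels, amid what is visible of it).
- manip.regions_of(label, picture): "region" (400x640 bool, what is visible of it) and "pixel" ([column, row] in pixels, amid what is visible of it).
The state is a dict: "time_s": time; "joint_positions": joint angles; "qvel": joint speeds; "tau": joint torques, N m; "ee_pos": TCP position; "tcp_rot": TCP orientation; "force": force on the tool from outside, world axes, zero at the start; "moment": the same for the moment, N m; "gripper_width": finger opening in m.
Only numpy, scipy, OpenCV 4.12 (cv2) and the standard library are available. Lean on these libraries where they do the work, as an engineer would, in place of code of your own. Each camera call takes 0.05 s, during which the arm holds its last target. There are 200 camera calls.

## Working session

There is one attempt and no reset: what is moved stays moved. The work goes in short steps, Python scripts to look and compute and a shell command to move; the robot and the scene stay as the last step left them, time stands still between calls to the robot, and variables do not carry over. Pictures are saved under pics/ and viewed, about 8 in all and at most 12, crops included, and the job is handed in when it is done.

```bash
mkdir -p pics
cat > h.py <<'E'
import numpy as np, cv2
from workcell import manip
from scipy.spatial.transform import Rotation as R
def world(c,px,z=None):
    px=np.atleast_2d(np.asarray(px,float))
    K=np.array([[c['fx'],0,c['cx']],[0,c['fy'],c['cy']],[0,0,1]])
    n=cv2.undistortPoints(px.reshape(-1,1,2),K,np.array(c['distortion'],float)).reshape(-1,2)
    if z is None: z=c['z_map'][px[:,1].round().astype(int).clip(0,399),px[:,0].round().astype(int).clip(0,639)]
    P=np.c_[n*np.reshape(z,(-1,1)),np.ones(len(n))*z,np.ones(len(n))]
    return (P@np.array(c['cam_to_world']).T)[:,:3]
def cloud(c,region):
    r,k=np.nonzero(region&(c['z_map']>0)); return world(c,np.c_[k,r])
def save(c,name,box=None,s=1):
    im=c['pixels'][:,:,::-1]
    if box: im=im[box[1]:box[3],box[0]:box[2]]
    cv2.imwrite('pics/'+name,cv2.resize(im,None,fx=s,fy=s,interpolation=cv2.INTER_CUBIC))
def tool(target):  # world target TCP -> tool shift in units
    s=manip.observe(); w=s['tcp_rot']; r=R.from_quat([w[1],w[2],w[3],w[0]])
    return r.inv().apply(np.array(target)-s['ee_pos'])/0.15
E
python3 - <<'E'
from h import *
np.set_printoptions(precision=4,suppress=True)
a=manip.camera('scene');b=manip.camera('top')
save(a,'s1.png');save(b,'t1.png')
print(manip.observe())
for n,c in(('scene',a),('top',b)):
  print(n,c['fx'],np.array(c['cam_to_world']))
  for l in ['tester','knob_grip','billet_mid','pointer','mark','bottle','pot_left','pot_right','beaker','weight','pen','dish']:
    for d in manip.regions_of(l,c)[:4]:
      p=cloud(c,d['region'])
      if len(p): print(l,round(d['p'],2),np.round(d['pixel']),len(p),'med',np.median(p,0),'lo',np.percentile(p,3,axis=0),'hi',np.percentile(p,97,axis=0))
E
```

```text
{'time_s': 0.1, 'joint_positions': array([ 1.2928,  0.6899, -0.1945,  1.5662,  0.1573,  0.9025, -0.2151]), 'qvel': array([ 0.0027, -0.0017, -0.0009, -0.0029,  0.0013,  0.0002, -0.0007]), 'tau': array([ -0.004 , -52.8506,  -1.2718, -15.3838,  -0.0526,   0.002 ,
         0.0001]), 'ee_pos': array([ 0.1915, -0.5943,  0.238 ]), 'tcp_rot': array([-0.0008,  0.9879,  0.1553, -0.0002]), 'force': array([-1.2085,  1.0584, -0.1004]), 'moment': array([ 0.0281, -0.0131,  0.041 ]), 'gripper_width': 0.08836584365508543}
scene 480.6096476197052 [[ 0.6154  0.5475 -0.5671  1.2516]
 [ 0.7882 -0.4196  0.4502 -0.5407]
 [ 0.0085 -0.724  -0.6897  0.9411]
 [ 0.      0.      0.      1.    ]]
tester 0.96 [334. 257.] 10502 med [ 0.7154 -0.0475  0.0463] lo [ 0.5746 -0.2068  0.0186] hi [0.8029 0.0948 0.1044]
knob_grip 0.64 [330. 198.] 423 med [0.5865 0.0212 0.0952] lo [0.5482 0.0012 0.063 ] hi [0.6029 0.0506 0.1093]
billet_mid 0.93 [146. 243.] 1428 med [ 0.3705 -0.4076  0.0522] lo [ 0.2873 -0.4458  0.0019] hi [ 0.4281 -0.3646  0.0573]
billet_mid 0.81 [189. 274.] 651 med [ 0.5258 -0.3608  0.0406] lo [ 0.4648 -0.3
[... 2872 characters left out ...]
044 ] hi [0.6736 0.4831 0.2056]
pot_left 0.48 [207. 238.] 515 med [0.4487 0.3437 0.1006] lo [0.4218 0.3249 0.007 ] hi [0.4816 0.3825 0.1524]
pot_right 0.9 [471. 181.] 1181 med [ 0.6181 -0.4287  0.1011] lo [ 0.575  -0.4852  0.0266] hi [ 0.674  -0.3888  0.1862]
beaker 0.68 [225. 157.] 519 med [0.7145 0.3155 0.0524] lo [0.673  0.2782 0.0013] hi [0.737  0.3415 0.0971]
weight 0.75 [390. 262.] 146 med [ 0.3833 -0.1944  0.0466] lo [ 0.3666 -0.2145  0.034 ] hi [ 0.4013 -0.1793  0.069 ]
pen 0.73 [432. 163.] 198 med [ 0.7068 -0.3351  0.0124] lo [ 0.6496 -0.345  -0.0003] hi [ 0.7671 -0.3271  0.0186]
dish 0.96 [239. 276.] 751 med [0.3404 0.2698 0.0287] lo [0.3012 0.2303 0.0005] hi [0.3791 0.312  0.0351]
```

View pics/s1.png

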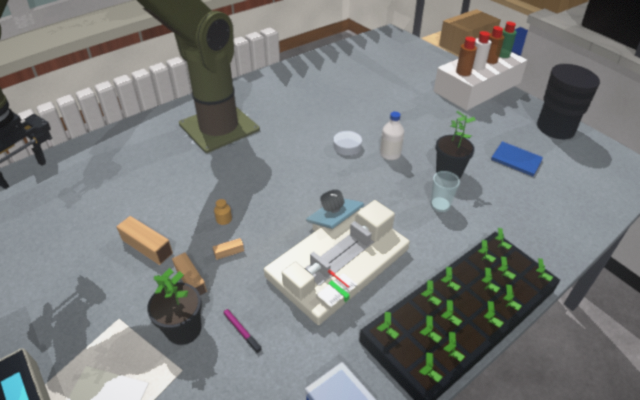

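View pics/t1.png

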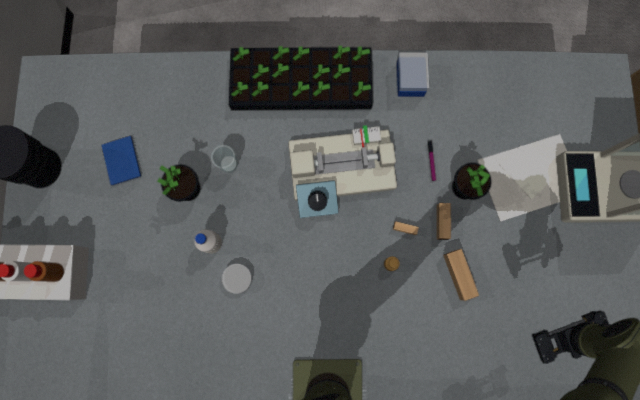

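Run:
```python
from h import *
np.set_printoptions(precision=4,suppress=True)
for n in('scene','top'):
  c=manip.camera(n)
  for l in ['billet_mid']:
    for d in manip.regions_of(l,c)[:4]:
      p=cloud(c,d['region']); 
      h=np.percentile(p[:,2],90); q=p[abs(p[:,2]-h)<.005]
      r=cv2.minAreaRect((q[:,:2]*1000).astype(np.float32)); print(n,d['pixel'],'top z',h,r)
  d=manip.regions_of('knob_grip',c)[0]; p=cloud(c,d['region'])
  # bed / tester geometry: points at height bands near tester
  full=cloud(c,np.ones((400,640),bool))
  t=full[(abs(full[:,0]-.69)<.2)&(abs(full[:,1]+.05)<.22)]
  for lo,hi in((.04,.05),(.083,.089),(.1,.106)):
    q=t[(t[:,2]>lo)&(t[:,2]<hi)]
    print(n,lo,len(q),np.median(q,0),cv2.minAreaRect((q[:,:2]*1000).astype(np.float32)),np.percentile(q,[2,98],axis=0)[:,:2])
  pr=manip.regions_of('pointer',c)[0]; p=cloud(c,pr['region']); im=c['pixels'].astype(int)
  red=(im[...,0]>110)&(im[...,1]<70)&(im[...,2]<80)
  grn=(im[...,1]>im[...,0]+40)&(im[...,1]>im[...,2]+30)
  for nm,m in(('red',red),('grn',grn)):
    q=cloud(c,m); q=q[(abs(q[:,0]-.78)<.06)&(abs(q[:,1]+.12)<.08)]
    if len(q): print(n,nm,len(q),np.median(q,0),np.percentile(q,[5,95],axis=0))
```

```text
scene [188.9, 275.1] top z 0.043395718836326674 ((516.5643920898438, -361.316162109375), (35.58037185668945, 113.9596176147461), 87.46859741210938)
scene [231.5, 248.7] top z 0.029009537925780936 ((497.1117858886719, -243.03274536132812), (72.08514404296875, 27.17922019958496), 76.11302185058594)
scene [146.9, 242.2] top z 0.056149504835659704 ((354.7274475097656, -404.330078125), (150.12144470214844, 49.818702697753906), 17.6162166595459)
scene 0.04 5048 [ 0.7169 -0.0492  0.0445] ((742.63134765625, -41.78926086425781), (363.35736083984375, 327.2430114746094), 11.216117858886719) [[ 0.5947 -0.2052]
 [ 0.8044  0.1002]]
scene 0.083 419 [0.7038 0.0113 0.0859] ((693.14208984375, -65.91354370117188), (194.9878692626953, 294.86932373046875), 24.951446533203125) [[ 0.5753 -0.2064]
 [ 0.7493  0.0783]]
scene 0.1 579 [0.6858 0.065  0.1036] ((642.4803466796875, 60.45103454589844), (174.84190368652344, 77.83629608154297), 16.147335052490234) [[0.5705 0.0071]
 [0.7229 0.1051]]
scene red 2 [ 0.7426 -0.1133  0.0726] [[ 0.7421 -0.1142  0.0708]
 [ 0.7432 -0.1124  0.0744]]
scene grn 143 [ 0.7885 -0.12
[... 670 characters left out ...]
3344 [ 0.6868 -0.0553  0.0438] ((744.7404174804688, -37.71543884277344), (373.5472717285156, 336.896484375), 13.63556957244873) [[ 0.5621 -0.2026]
 [ 0.8862  0.1075]]
top 0.083 214 [ 0.6911 -0.1134  0.0862] ((679.2618408203125, -57.551177978515625), (154.308349609375, 316.6965637207031), 32.604312896728516) [[ 0.5431 -0.2073]
 [ 0.741   0.0665]]
top 0.1 398 [0.6735 0.0613 0.1028] ((643.5610961914062, -49.62669372558594), (164.04449462890625, 303.6376953125), 3.3870673179626465) [[0.5648 0.0053]
 [0.7163 0.1003]]
top red 9 [ 0.7459 -0.1127  0.0704] [[ 0.7398 -0.1152  0.0657]
 [ 0.7527 -0.1119  0.0732]]
top grn 67 [ 0.7816 -0.1249  0.0622] [[ 0.7568 -0.1317  0.0551]
 [ 0.8065 -0.1182  0.067 ]]
```

The pictures show the medium billet at scene (188,273)/top (445,221), next to the pot, with the large one at top (462,275) and the small one at (406,228). The tester is at top (343,165). Next I'll fit the tester pose from its jaws and outline.

Run:
```python
from h import *
np.set_printoptions(precision=4,suppress=True)
W=[]
for n in('scene','top'):
  c=manip.camera(n); full=cloud(c,np.ones((400,640),bool))
  # orthographic resample: world 0.5-0.85 x, -0.25..0.15 y at 1.0 mm
  r,k=np.nonzero(c['z_map']>0); col=c['pixels'][r,k]
  m=(abs(full[:,0]-.69)<.17)&(abs(full[:,1]+.05)<.2)&(full[:,2]>.012)
  P=full[m]; C=col[m]
  img=np.zeros((340,400,3),np.uint8); hm=img.copy()
  for p,cc in sorted(zip(P,C),key=lambda t:t[0][2]):
    u=int((.15-p[1])*1000);v=int((.86-p[0])*1000)
    cv2.circle(img,(u,v),1,tuple(int(x) for x in cc[::-1]),-1)
    h=int(np.clip(p[2]*1000*2,0,255)); cv2.circle(hm,(u,v),1,(h,255-h,(h*8)%255),-1)
  W.append(np.hstack([img,hm]))
  for lo,hi in((.025,.052),(.093,.108),(.08,.092)):
    b=np.zeros((340,400),np.uint8)
    q=P[(P[:,2]>lo)&(P[:,2]<hi)]
    for p in q: cv2.circle(b,(int((.15-p[1])*1000),int((.86-p[0])*1000)),2,255,-1)
    for ct in cv2.findContours(b,cv2.RETR_EXTERNAL,cv2.CHAIN_APPROX_NONE)[0]:
      if cv2.contourArea(ct)>250:
        (u,v),s,an=cv2.minAreaRect(ct); print(n,lo,'xy',round(.86-v/1000,4),round(.15-u/1000,4),'size',np.round(s),round(an,1))
cv2.imwrite('pics/o.png',cv2.resize(np.vstack(W),None,fx=.88,fy=.88))
```

```text
scene 0.025 xy 0.6766 -0.0559 size [257. 326.] 79.9
scene 0.093 xy 0.5771 0.0269 size [58. 54.] 12.1
scene 0.093 xy 0.6907 0.0734 size [75. 75.] 83.0
scene 0.093 xy 0.7191 -0.1837 size [67. 48.] 85.0
scene 0.08 xy 0.5872 0.0111 size [59. 23.] 54.6
scene 0.08 xy 0.6948 0.024 size [61. 26.] 82.9
scene 0.08 xy 0.7089 0.0588 size [95. 49.] 39.1
scene 0.08 xy 0.7095 -0.1146 size [62. 20.] 84.8
scene 0.08 xy 0.7192 -0.1834 size [69. 50.] 82.9
top 0.025 xy 0.5617 0.0251 size [ 62. 124.] 83.5
top 0.025 xy 0.6938 -0.0506 size [196. 325.] 83.8
top 0.025 xy 0.7642 -0.1641 size [ 51. 105.] 53.1
top 0.093 xy 0.569 0.0267 size [54. 57.] 47.0
top 0.093 xy 0.6844 0.0709 size [74. 74.] 84.3
top 0.093 xy 0.7222 -0.1835 size [34. 41.] 67.6
top 0.08 xy 0.5491 0.0278 size [24. 49.] 83.7
top 0.08 xy 0.691 0.019 size [20. 60.] -0.0
top 0.08 xy 0.7061 -0.1174 size [61. 17.] 82.9
top 0.08 xy 0.7121 -0.1815 size [69. 53.] 83.4
```

View pics/o.png

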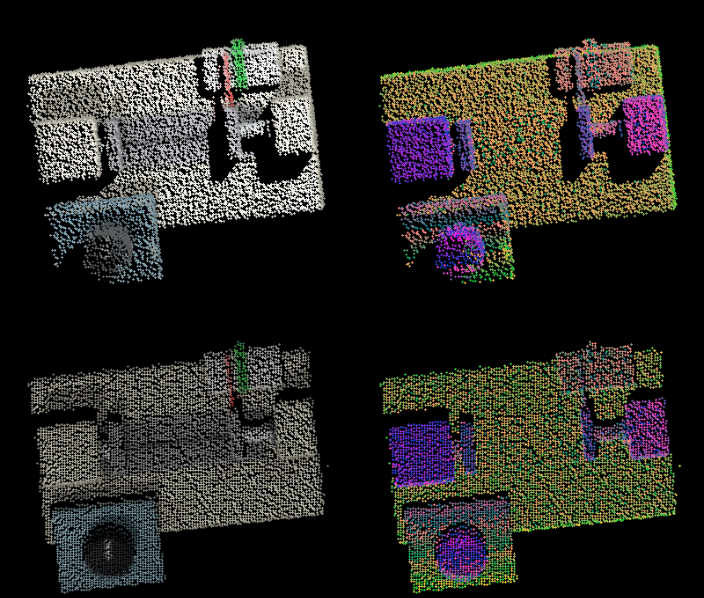

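The fit puts the tester origin at about (0.700, -0.049) with yaw +6.4°, and the medium billet at (0.514, -0.3615) lying along world x. Jaws, pointer and knob agree with this to within about 5 mm. I'll approach the billet.

```bash
python3 -m creep '[[-1,0.81,-0.28,0,0],[-1,0.81,-0.28,0,0],[-1,0.81,-0.28,0,0],[-1,0.81,-0.28,0,0]]' 30 ; python3 -m creep '[[-1,0.81,-0.28,0,0],[-1,0.81,-0.28,0,0],[-1,0.81,-0.28,0,0],[-1,0.81,-0.28,0,0]]'; python3 -m creep '[[-1,0.75,-0.28,0,0.21],[-1,0.75,-0.28,0,0.21],[-1,0.75,-0.28,0,0.21],[-1,0.75,-0.28,0,0.21]]'
python3 - <<'E'
from h import *
np.set_printoptions(precision=4,suppress=True)
c=manip.camera('scene')
s=manip.observe(); print(s['ee_pos'],s['tcp_rot'],s['joint_positions'][6],tool([.502,-.3615,.1]))
for d in manip.regions_of('billet_mid',c)[:4]:
  p=cloud(c,d['region']);q=p[abs(p[:,2]-np.percentile(p[:,2],90))<.005]
  print(d['pixel'],cv2.minAreaRect((q[:,:2]*1000).astype(np.float32)))
p=cloud(c,manip.regions_of('pot_right',c)[0]['region']); print(p[p[:,0]<.585])
save(c,'s2.png',(80,150,380,350),2)
E
```

```text
time_s: 2.13
ee_pos: [0.3041, -0.5109, 0.2391]
tcp_rot: [-0.002, 0.987, 0.162, 0.004]
force: [1.3, 0.7, 0.7]
gripper_width: 0.0883
time_s: 2.47
ee_pos: [0.4123, -0.4268, 0.2405]
tcp_rot: [-0.003, 0.986, 0.166, 0.006]
force: [1.8, 0.9, -0.0]
gripper_width: 0.0882
time_s: 2.8
ee_pos: [0.5134, -0.3412, 0.2425]
tcp_rot: [-0.006, 1.0, 0.007, 0.009]
force: [1.7, 1.0, 0.7]
gripper_width: 0.0882
[ 0.5105 -0.3441  0.2423] [-0.0053  0.9999  0.0071  0.0078] -1.0717110695797492 [-0.0732  0.1251  0.9462]
[185.6, 273.0] ((516.2140502929688, -361.5152893066406), (34.877685546875, 112.36366271972656), 87.70195770263672)
[145.5, 239.9] ((353.0177001953125, -404.58953857421875), (153.23114013671875, 49.577293395996094), 18.101577758789062)
[231.9, 247.3] ((498.2611083984375, -242.6956787109375), (73.31305694580078, 28.045564651489258), 76.10962677001953)
[457.7, 148.4] ((626.0033569335938, 451.6459045410156), (16.086193084716797, 86.5335464477539), 73.14007568359375)
[[ 0.4555 -0.4001  0.0019]
 [ 0.4927 -0.3778  0.0233]
 [ 0.5107 -0.375   0.0399]
 [ 0.4763 -0.3774  0.0018]
 [ 0.5173 -0.3749  0.0428]
 
[... 1378 characters left out ...]
 0.5838 -0.4397  0.104 ]
 [ 0.5837 -0.4378  0.1022]
 [ 0.5833 -0.4423  0.1019]
 [ 0.5824 -0.4403  0.0991]
 [ 0.5836 -0.4385  0.099 ]
 [ 0.5833 -0.445   0.1005]
 [ 0.5675 -0.3646  0.0147]
 [ 0.4972 -0.4517 -0.0001]
 [ 0.5795 -0.4576  0.0995]
 [ 0.5827 -0.4561  0.1018]
 [ 0.5847 -0.4545  0.1027]
 [ 0.5717 -0.3648  0.0117]
 [ 0.5821 -0.4626  0.103 ]
 [ 0.5803 -0.4604  0.0991]
 [ 0.5835 -0.4589  0.1014]
 [ 0.5833 -0.457   0.0996]
 [ 0.5813 -0.4652  0.1006]
 [ 0.5825 -0.4634  0.1004]
 [ 0.5691 -0.3632 -0.0008]
 [ 0.5042 -0.4595  0.0023]
 [ 0.5827 -0.4661  0.0994]
 [ 0.5848 -0.469   0.1007]
 [ 0.5803 -0.3659  0.0023]
 [ 0.5074 -0.4667  0.    ]
 [ 0.5619 -0.4888 -0.0005]
 [ 0.5777 -0.4877  0.0022]]
```

View pics/s2.png

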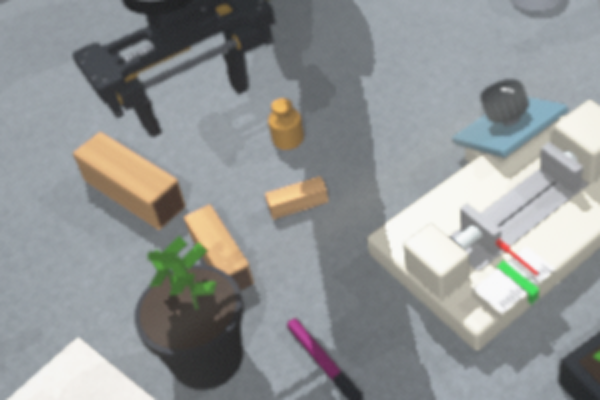

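The gripper (scene ~(165,190)) hangs clear above the billet (scene ~(187,272)), and no leaves are over the grasp spot. I'll go down in two steps.

```bash
python3 -m creep '[[-1,-0.07,0.12,0.3,0.015],[-1,-0.07,0.12,0.6,0.015],[-1,-0.07,0.12,0.9,0.015],[-1,-0.07,0.12,0.95,0.015],[-1,-0.07,0.12,0.95,0.015]]'
python3 - <<'E'
from h import *
print(manip.observe()['tcp_rot'],tool([.502,-.3615,.007]))
E
```

```text
time_s: 3.37
ee_pos: [0.4905, -0.3675, 0.0944]
tcp_rot: [-0.006, 1.0, -0.011, 0.001]
force: [-0.5, -0.5, -0.3]
gripper_width: 0.0885
[-5.77134351e-03  9.99927986e-01 -1.05044812e-02  6.08546589e-04] [ 0.07526287 -0.03460374  0.58317366]
```

```bash
python3 -m creep '[[-1,0.06,-0.035,0.2,0],[-1,0.07,-0.035,0.4,0],[-1,0.07,-0.035,0.58,0],[-1,0.07,-0.035,0.58,0]]';  python3 -m creep '[[0.2,0,0,0,0],[0.5,0,0,0,0],[0.8,0,0,0,0],[0.8,0,0,0,0],[0.8,0,0,0,0]]' 25; python3 -m creep '[[0.8,0,0,0,0],[0.8,0,0,-0.2,0],[0.8,0,0,-0.4,0],[0.8,0,0,-0.4,0]]'
```

```text
time_s: 3.7
ee_pos: [0.498, -0.3614, 0.0045]
tcp_rot: [-0.007, 1.0, -0.011, -0.002]
force: [-0.3, 0.7, -0.4]
gripper_width: 0.0883
time_s: 4.12
ee_pos: [0.4988, -0.3622, 0.0061]
tcp_rot: [-0.006, 1.0, -0.011, -0.001]
force: [0.5, -0.1, -0.5]
gripper_width: 0.0569
time_s: 4.45
ee_pos: [0.5021, -0.3653, 0.0716]
tcp_rot: [-0.004, 1.0, -0.011, 0.003]
force: [0.6, 0.3, -0.3]
gripper_width: 0.0304
```

The fingers close slowly, and I lifted before they had gripped. I'll check the billet and reopen.

```bash
python3 -m creep '[[-1,0,0,-0.3,0],[-1,0,0,-0.3,0],[-1,0,0,-0.3,0],[-1,0,0,-0.3,0],[-1,0,0,-0.3,0]]'
python3 - <<'E'
from h import *
np.set_printoptions(precision=4,suppress=True)
c=manip.camera('scene'); save(c,'s3.png',(100,180,300,330),3)
for d in manip.regions_of('billet_mid',c)[:4]:
  p=cloud(c,d['region']);q=p[abs(p[:,2]-np.percentile(p[:,2],90))<.005]
  print(d['pixel'],cv2.minAreaRect((q[:,:2]*1000).astype(np.float32)),np.percentile(p[:,2],90))
print(tool([.502,-.3615,.007]))
E
```

```text
time_s: 4.87
ee_pos: [0.5011, -0.3651, 0.1156]
tcp_rot: [-0.004, 1.0, -0.011, 0.002]
force: [0.0, 1.2, -0.8]
gripper_width: 0.0612
[188.3, 271.4] ((516.3873291015625, -361.0838317871094), (35.566646575927734, 110.90641784667969), 87.84550476074219) 0.04311104886568844
[155.8, 252.5] ((360.1607666015625, -412.720458984375), (147.55870056152344, 45.29515075683594), 26.547260284423828) 0.05462920411902673
[230.2, 247.5] ((497.9295349121094, -244.11085510253906), (69.30341339111328, 28.67854118347168), 77.85087585449219) 0.02895476329368891
[334.7, 254.8] ((645.4427490234375, -59.13356018066406), (184.3015594482422, 309.0715637207031), 5.445887088775635) 0.09419442084088606
[ 0.0044 -0.0165  0.7212]
```

View pics/s3.png

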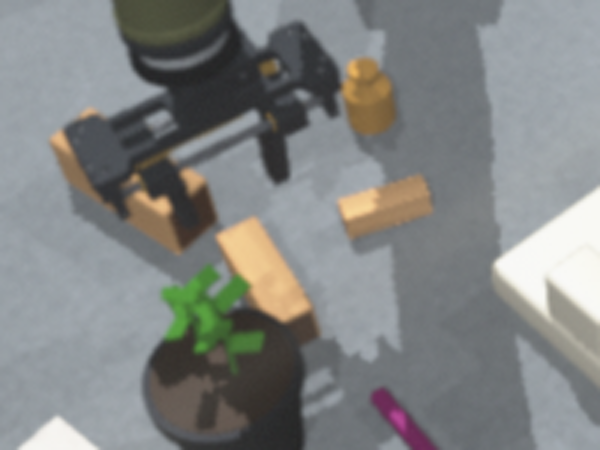

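The billet hasn't moved (crop ~(265,275)) and nothing was disturbed. I'll go down again and give the fingers time to close before lifting.

```bash
python3 -m creep '[[-1,0,-0.017,0,0.01],[-1,0,-0.017,0,0.01],[-1,0,-0.017,0.1,0.01],[-1,0,-0.017,0.3,0.01],[-1,0,-0.017,0.5,0.01]]';python3 -m creep '[[-1,0,0,0.15,0],[-1,0,0,0.22,0],[-1,0,0,0.22,0]]'
python3 - <<'E'
from h import *
print(tool([.502,-.3615,.007]))
E
```

```text
time_s: 5.38
ee_pos: [0.5021, -0.3621, 0.04]
tcp_rot: [-0.004, 1.0, -0.019, 0.003]
force: [-0.8, -0.2, -0.9]
gripper_width: 0.0881
time_s: 5.63
ee_pos: [0.5007, -0.3604, 0.0042]
tcp_rot: [-0.005, 1.0, -0.019, 0.0]
force: [-0.5, 1.1, 0.4]
gripper_width: 0.0883
[ 0.00920522  0.00671271 -0.01840029]
```

```bash
python3 -m creep '[[0.8,0,0,-0.02,0],[0.8,0,0,-0.02,0],[0.8,0,0,-0.02,0],[0.8,0,0,-0.02,0],[0.8,0,0,-0.02,0]]' 25; python3 -m creep '[[0.8,0,0,0,0],[0.8,0,0,0,0],[0.8,0,0,0,0],[0.8,0,0,0,0]]'; python3 -m creep '[[0.8,0,0,-0.2,0],[0.8,0,0,-0.4,0],[0.8,0,0,-0.6,0],[0.8,0,0,-0.8,0],[0.8,0,0,-1,0]]'
```

```text
time_s: 6.05
ee_pos: [0.5012, -0.3609, 0.0084]
tcp_rot: [-0.005, 1.0, -0.019, 0.001]
force: [0.2, -0.5, -0.3]
gripper_width: 0.057
time_s: 6.38
ee_pos: [0.5014, -0.3613, 0.0087]
tcp_rot: [-0.005, 1.0, -0.019, 0.001]
force: [-0.2, -0.5, 2.4]
gripper_width: 0.0355
time_s: 6.8
ee_pos: [0.5004, -0.3622, 0.1597]
tcp_rot: [-0.005, 1.0, -0.019, 0.001]
force: [0.3, -0.1, -2.4]
gripper_width: 0.0359
```

The billet is held (35.9 mm opening, 2.4 N of weight). I'll carry it to above the tester and turn it.

```bash
python3 -m creep '[[0.8,0.12,-0.25,-0.1,0],[0.8,0.25,-0.5,-0.2,0],[0.8,0.4,-0.75,-0.25,0],[0.8,0.5,-1,-0.25,0],[0.8,0.5,-1,-0.25,0]]';python3 -m creep '[[0.8,0.2,-0.25,0,-0.08],[0.8,0.4,-0.5,0,-0.16],[0.8,0.6,-0.75,0,-0.24],[0.8,0.75,-1,0,-0.32],[0.8,0.75,-1,0,-0.39]]';python3 -m creep '[[0.8,0,0,0,-0.08],[0.8,0,0,0,-0.16],[0.8,0,0,0,-0.24],[0.8,0,0,0,-0.32],[0.8,0,0,0,-0.39]]';python3 -m creep '[[0.8,0,0,0,-0.08],[0.8,0,0,0,-0.16],[0.8,0,0,0,-0.24],[0.8,0,0,0,-0.316],[0.8,0,0,0,-0.316]]'
python3 - <<'E'
from h import *
np.set_printoptions(precision=4,suppress=True)
s=manip.observe();w=s['tcp_rot'];r=R.from_quat([w[1],w[2],w[3],w[0]]).as_matrix();print(r,np.degrees(np.arctan2(r[1,0],r[0,0])),s['joint_positions'],tool([.7015,-.0625,.13]))
b=manip.camera('scene')
for d in manip.regions_of('billet_mid',b)[:3]:
  p=cloud(b,d['region']);h=np.percentile(p[:,2],90);q=p[abs(p[:,2]-h)<.006]
  print(d['pixel'],h,cv2.minAreaRect((q[:,:2]*1000).astype(np.float32)))
save(b,'s4.png',(230,130,430,330),3)
E
```

```text
time_s: 7.22
ee_pos: [0.5858, -0.2048, 0.1995]
tcp_rot: [-0.009, 1.0, -0.013, 0.003]
force: [0.8, 2.6, -0.8]
gripper_width: 0.0352
time_s: 7.63
ee_pos: [0.7033, -0.0538, 0.2023]
tcp_rot: [-0.008, 0.956, 0.293, 0.006]
force: [0.2, 0.7, -1.5]
gripper_width: 0.0361
time_s: 8.05
ee_pos: [0.7026, -0.054, 0.2014]
tcp_rot: [-0.006, 0.821, 0.57, 0.007]
force: [-0.0, 0.4, -1.2]
gripper_width: 0.0359
time_s: 8.47
ee_pos: [0.7019, -0.0545, 0.2005]
tcp_rot: [-0.005, 0.655, 0.756, 0.008]
force: [-0.2, 0.3, -0.8]
gripper_width: 0.0357
[[-0.1419  0.9899  0.0024]
 [ 0.9897  0.1418  0.019 ]
 [ 0.0185  0.0051 -0.9998]] 98.15871877312259 [ 0.2463  0.8728 -0.4819  1.3243  0.4026  1.0375 -0.1474] [-0.061  -0.0123  0.4689]
[148.4, 238.6] 0.05622955627598921 ((352.79779052734375, -405.2884826660156), (152.30078125, 48.449005126953125), 18.744640350341797)
[335.9, 212.2] 0.23359071022481942 ((705.0955810546875, -71.15240478515625), (41.53935623168945, 50.19987869262695), 1.5248931646347046)
[229.4, 247.8] 0.028700366437515945 ((496.68011474609375, -242.65335083007812), (72.00819396972656, 30.05402374267578), 77.14374542236328)
```

View pics/s4.png

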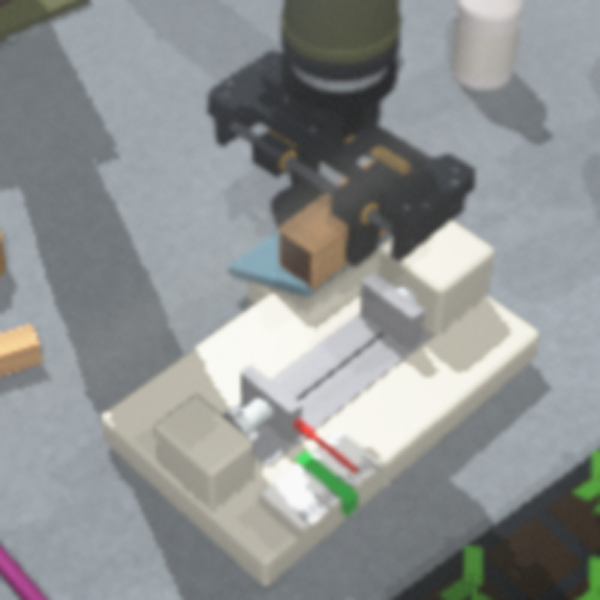

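Run:
```python
from h import *
np.set_printoptions(precision=4,suppress=True)
c=manip.camera('scene')
def onplane(px,h):
  a=world(c,px,1.0);o=np.array(c['cam_to_world'])[:3,3];d=a-o
  return o+d*((h-o[2])/d[:,2:])
im=c['pixels'].mean(2)
# dark line: for columns between, find darkest row near expected
pts=[]
for u in range(333,356):
  v0=262.7+(u-330)*(242-262.7)/27.7; rows=np.arange(int(v0)-4,int(v0)+6)
  val=im[rows,u]; w=np.clip(val.max()-15-val,0,None)
  if w.sum()>0: pts.append([u,(w*rows).sum()/w.sum()])
L=onplane(pts,.045); T=np.array([.70,-.049]); f=np.polyfit(L[:,1],L[:,0],1)
print('slope deg',np.degrees(np.arctan(-f[0])),'x at y=-.049',np.polyval(f,-.049),'resid',np.std(L[:,0]-np.polyval(f,L[:,1])))
print('depth z on line',np.median(world(c,pts),0))
d=[d for d in manip.regions_of('billet_mid',c) if abs(d['pixel'][0]-336)<12][0]
p=cloud(c,d['region']); print('billet pts',np.percentile(p,[2,50,98],axis=0))
for yaw in (6.4,7.0):
  a=np.radians(yaw); e=np.array([-np.sin(a),np.cos(a)]); x=np.array([np.cos(a),np.sin(a)])
  q=(p[:,:2]-manip.observe()['ee_pos'][:2]); print('along y from tcp',np.percentile(q@e,[1,3,97,99]),'x',np.percentile(q@x,[2,98]))
```

```text
slope deg 7.008577563812504 x at y=-.049 0.7006365161539495 resid 0.00047884482297255287
depth z on line [ 0.7    -0.036   0.0469]
billet pts [[ 0.6899 -0.0952  0.196 ]
 [ 0.7134 -0.082   0.2287]
 [ 0.7266 -0.0531  0.2357]]
along y from tcp [-0.041  -0.0406 -0.001   0.0035] x [-0.0143  0.0207]
along y from tcp [-0.041  -0.0406 -0.0009  0.0036] x [-0.0145  0.0204]
```

```bash
python3 -m creep '[[0.8,-0.06,-0.012,0.2,0.016],[0.8,-0.06,-0.012,0.4,0.016],[0.8,-0.06,-0.012,0.57,0.016],[0.8,-0.06,-0.012,0.57,0.016]]';python3 - <<'E'
from h import *
s=manip.observe();w=s['tcp_rot'];r=R.from_quat([w[1],w[2],w[3],w[0]]).as_matrix();print(r,np.degrees(np.arctan2(r[1,0],r[0,0])),tool([.7018,-.063,.056]))
E
```

```text
time_s: 9.0
ee_pos: [0.698, -0.0622, 0.1097]
tcp_rot: [-0.008, 0.667, 0.745, 0.004]
force: [-1.8, -1.3, -2.0]
gripper_width: 0.0355
[[-0.11025437  0.99387965 -0.00687195]
 [ 0.99373683  0.11035983  0.01754464]
 [ 0.01819565 -0.00489454 -0.99982247]] 96.3310314222857 [-0.01469519  0.02655585  0.35776866]
```

```bash
python3 -m creep '[[0.8,-0.015,0.02,0.1,-0.003],[0.8,-0.015,0.02,0.15,-0.003],[0.8,-0.015,0.02,0.2,-0.003],[0.8,-0.015,0.02,0.2,-0.003]]';python3 - <<'E'
from h import *
print(tool([.7018,-.063,.054]))
E
```

```text
time_s: 9.33
ee_pos: [0.7005, -0.0634, 0.0791]
tcp_rot: [-0.009, 0.665, 0.747, 0.004]
force: [-0.1, -0.5, -1.5]
gripper_width: 0.036
[-0.00162765  0.00996011  0.1674965 ]
```

```bash
python3 -m creep '[[0.8,-0.002,0.009,0.05,0],[0.8,-0.002,0.009,0.1,0],[0.8,-0.002,0.009,0.155,0],[0.8,-0.002,0.009,0.165,0],[0.8,-0.002,0.009,0.165,0]]';python3 - <<'E'
from h import *
b=manip.camera('scene'); save(b,'s5.png',(270,180,390,300),5)
print(tool([.7018,-.063,.054]))
E
```

```text
time_s: 9.75
ee_pos: [0.7015, -0.0631, 0.0542]
tcp_rot: [-0.009, 0.665, 0.747, 0.004]
force: [0.6, -0.6, -0.5]
gripper_width: 0.0359
[0.00054714 0.00137918 0.00172782]
```

View pics/s5.png

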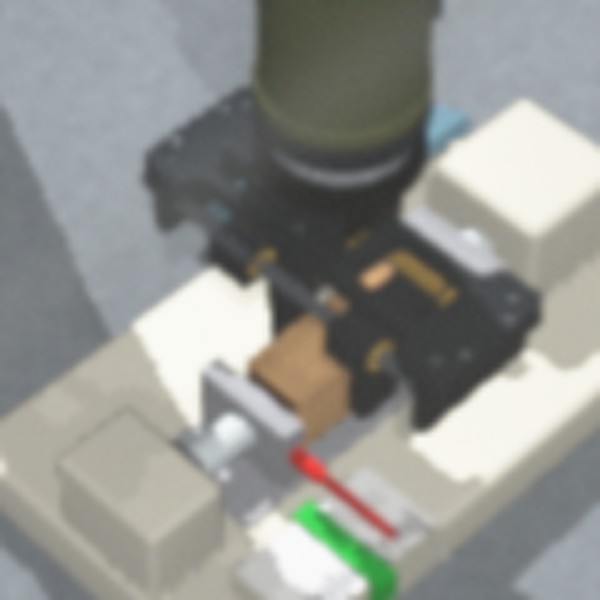

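The billet sits between the jaws on the bed line (crop ~(305,380)). I'll lower it the last millimetre and release.

```bash
python3 -m creep '[[0.8,0,0,0.008,0],[0.8,0,0,0.008,0],[0.4,0,0,0.008,0],[-0.3,0,0,0.008,0],[-0.3,0,0,0.008,0]]';python3 -m creep '[[-0.3,0,0,0,0],[-0.3,0,0,0,0],[-0.3,0,0,0,0],[-0.3,0,0,0,0]]';python3 -m creep '[[-0.3,0,0,-0.1,0],[-0.3,0,0,-0.2,0],[-0.3,0,0,-0.4,0],[-0.5,0,0,-0.7,0],[-1,0,0,-0.8,0]]'
python3 - <<'E'
from h import *
s=manip.observe();w=s['tcp_rot'];r=R.from_quat([w[1],w[2],w[3],w[0]]).as_matrix();print(np.degrees(np.arctan2(r[1,0],r[0,0])),s['joint_positions'])
a=np.radians(6.7); e=np.array([-np.sin(a),np.cos(a)]); x=np.array([np.cos(a),np.sin(a)])
k=np.array([.7006,-.049])-.120*x+.090*e; print('knob',k,tool([*k,.18]))
E
```

```text
time_s: 10.22
ee_pos: [0.7017, -0.0631, 0.053]
tcp_rot: [-0.009, 0.665, 0.747, 0.004]
force: [0.8, -0.3, 0.5]
gripper_width: 0.0468
time_s: 10.55
ee_pos: [0.7017, -0.0632, 0.0529]
tcp_rot: [-0.009, 0.665, 0.746, 0.004]
force: [0.4, -0.3, -0.0]
gripper_width: 0.0573
time_s: 10.97
ee_pos: [0.7056, -0.0649, 0.18]
tcp_rot: [-0.006, 0.666, 0.746, 0.007]
force: [-0.2, 0.1, 0.5]
gripper_width: 0.0688
96.5516724457392 [ 0.2530422   0.90042491 -0.46879238  1.32383344  0.40888398  1.0109966
 -0.16296189]
knob [0.57091916 0.02638487] [ 0.7068353  -0.82239211  0.01064186]
```

```bash
python3 -m creep '[[-1,0.17,-0.2,0,0.08],[-1,0.35,-0.4,0,0.16],[-1,0.52,-0.6,0,0.24],[-1,0.7,-0.82,0,0.32],[-1,0.7,-0.82,0,0.39]]';python3 -m creep '[[-1,0,0,0,0.08],[-1,0,0,0,0.16],[-1,0,0,0,0.22],[-1,0,0,0,0.22]]'
python3 - <<'E'
from h import *
np.set_printoptions(precision=4,suppress=True)
s=manip.observe();w=s['tcp_rot'];r=R.from_quat([w[1],w[2],w[3],w[0]]).as_matrix();print(np.degrees(np.arctan2(r[1,0],r[0,0])),r[:,2])
print(s['ee_pos'],tool([.571,.0264,.12]))
c=manip.camera('top'); d=manip.regions_of('knob_grip',c)
for q in d[:2]:
  p=cloud(c,q['region']); print(q['pixel'],q['p'],len(p),np.percentile(p,[3,50,97],axis=0))
c=manip.camera('scene');d=manip.regions_of('billet_mid',c)
save(c,'s6.png',(270,160,390,310),4)
for q in d:
  if abs(q['pixel'][0]-335)<40: 
    p=cloud(c,q['region']);p=p[abs(p[:,2]-.087)<.006];print(q['pixel'],cv2.minAreaRect((p[:,:2]*1000).astype(np.float32)))
E
```

```text
time_s: 11.38
ee_pos: [0.5621, 0.0312, 0.1829]
tcp_rot: [-0.011, 0.859, 0.512, 0.002]
force: [-1.5, 0.1, 0.4]
gripper_width: 0.0879
time_s: 11.72
ee_pos: [0.5629, 0.0319, 0.1849]
tcp_rot: [-0.011, 0.934, 0.356, 0.001]
force: [0.1, 0.7, 0.2]
gripper_width: 0.0883
41.749589110280795 [-0.0053  0.0211 -0.9998]
[0.5629 0.0319 0.1849] [0.0116 0.0719 0.4318]
[343.2, 250.1] ((703.0381469726562, -51.764976501464844), (44.03993606567383, 121.21051025390625), 10.97274112701416)
```

View pics/s6.png

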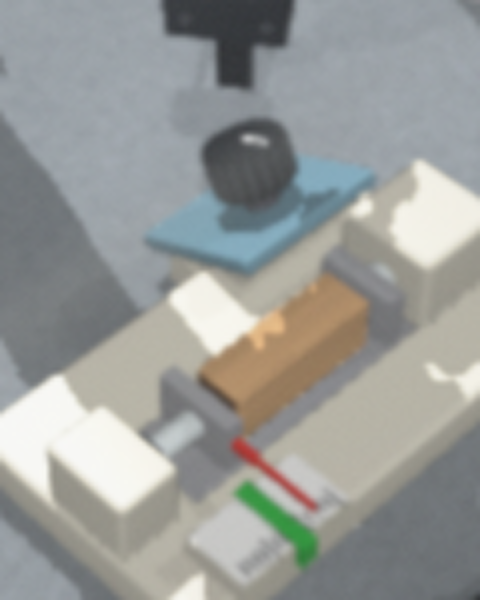

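The billet lies flat on the line between the jaws (crop ~(285,350)), and the knob is clear at crop (250,165). I'll check the knob prediction by projection, then go down.

Run:
```python
from h import *
c=manip.camera('scene'); M=np.linalg.inv(np.array(c['cam_to_world']))
K=np.array([[c['fx'],0,c['cx']],[0,c['fy'],c['cy']],[0,0,1]])
a=np.radians(6.7); x=np.array([np.cos(a),np.sin(a),0]); y=np.array([-np.sin(a),np.cos(a),0]); z=np.array([0,0,1.])
ax=-np.sin(np.radians(26))*x+np.cos(np.radians(26))*z; u=np.cross(y,ax)
O=np.array([.571,.0264,.086]); t=np.linspace(0,6.28,40)
pts=np.concatenate([O+ax*h+.028*(np.cos(t)[:,None]*u+np.sin(t)[:,None]*y) for h in(.014,-.02)])
q=cv2.projectPoints(pts,M[:3,:3],M[:3,3],K,np.array(c['distortion'],float))[0].reshape(-1,2)
hull=np.zeros((400,640),np.uint8); cv2.fillConvexPoly(hull,cv2.convexHull(q.astype(np.float32)).astype(int),1)
im=c['pixels'].astype(int); dark=(im.max(2)<95); b=np.zeros_like(hull); b[185:216,318:348]=dark[185:216,318:348]
n,l,s,ce=cv2.connectedComponentsWithStats(b); i=1+s[1:,4].argmax()
print('pred',np.mean(np.nonzero(hull),1)[::-1],hull.sum(),q.min(0),q.max(0),'obs',ce[i],s[i])
```

```text
pred [330.47288503 199.75921909] 461 [318.37801487 188.96726374] [343.14844161 211.42101373] obs [331.78338279 201.02967359] [321 190  22  22 337]
```

```bash
python3 -m creep '[[-1,0.04,0.075,0.2,0],[-1,0.04,0.075,0.4,0],[-1,0.04,0.075,0.43,0],[-1,0.04,0.075,0.43,0]]'
python3 - <<'E'
from h import *
print(tool([.574,.0265,.069]))
E
```

```text
time_s: 12.3
ee_pos: [0.5721, 0.028, 0.1171]
tcp_rot: [-0.012, 0.934, 0.358, -0.002]
force: [0.5, -0.3, -0.5]
gripper_width: 0.0879
[0.00113726 0.02373366 0.32028795]
```

```bash
python3 -m creep '[[-1,0.001,0.023,0.12,0],[-1,0.001,0.023,0.24,0],[-1,0.001,0.023,0.32,0],[-1,0.001,0.023,0.32,0]]'; python3 -m creep '[[0.9,0,0,0,0],[0.9,0,0,0,0],[0.9,0,0,0,0],[0.9,0,0,0,0],[0.9,0,0,0,0]]' 35;python3 -m creep '[[0.9,0,0,0,0],[0.9,0,0,0,0]]'
```

```text
time_s: 12.63
ee_pos: [0.5748, 0.0266, 0.0693]
tcp_rot: [-0.012, 0.934, 0.358, -0.001]
force: [-1.1, -0.8, 2.7]
gripper_width: 0.088
time_s: 13.05
ee_pos: [0.5738, 0.0282, 0.0699]
tcp_rot: [-0.013, 0.933, 0.359, -0.002]
force: [-3.2, 3.8, 5.1]
gripper_width: 0.0599
time_s: 13.22
ee_pos: [0.5738, 0.0282, 0.07]
tcp_rot: [-0.013, 0.933, 0.358, -0.002]
force: [-0.8, 0.8, -0.1]
gripper_width: 0.0598
```

```bash
python3 -m creep '[[0.9,0,0,0,0.07],[0.9,0,0,0,0.14],[0.9,0,0,0,0.21],[0.9,0,0,0,0.28],[0.9,0,0,0,0.35]]';python3 -m creep '[[0.9,0,0,0,0.07],[0.9,0,0,0,0.14],[0.9,0,0,0,0.21],[0.9,0,0,0,0.28],[0.9,0,0,0,0.35]]'
cat > m.py <<'E'
from h import *
np.set_printoptions(precision=4,suppress=True)
import sys
c=manip.camera('scene')
im=c['pixels'].astype(int); full=world(c,np.c_[np.tile(np.arange(640),400),np.repeat(np.arange(400),640)]).reshape(400,640,3)
a=np.radians(6.7); e=np.array([-np.sin(a),np.cos(a)]); x=np.array([np.cos(a),np.sin(a)])
l=(full[...,:2]-np.array([.7006,-.049])); Y=l@e; X=l@x
box=(X>.02)&(X<.12)&(Y<-.04)&(Y>-.14)
red=(im[...,0]>im[...,1]+60)&(im[...,0]>im[...,2]+60)&box
grn=(im[...,1]>im[...,0]+40)&(im[...,1]>im[...,2]+30)&box
for n,m in(('red',red),('grn',grn)):
  if m.sum(): print(n,m.sum(),'Y mm',np.round(np.percentile(Y[m]*1000,[10,50,90]),1),'X',np.round(np.percentile(X[m]*1000,[10,50,90])))
# driven jaw: points at z 80-90, X -30..30
j=(full[...,2]>.079)&(full[...,2]<.092)&(abs(X)<.03)&(Y>-.02)&(Y<.09)&(abs(im[...,0]-im[...,2])<25)
if j.sum(): print('jaw',j.sum(),np.percentile(Y[j]*1000,[5,50,95]))
s=manip.observe();w=s['tcp_rot'];r=R.from_quat([w[1],w[2],w[3],w[0]]).as_matrix();print('toolx',np.degrees(np.arctan2(r[1,0],r[0,0])),s['ee_pos'],s['force'],s['gripper_width'])
if len(sys.argv)>1: save(c,sys.argv[1],(270,160,390,310),4)
E
python3 m.py
```

```text
time_s: 13.63
ee_pos: [0.5748, 0.0273, 0.0693]
tcp_rot: [-0.011, 0.996, 0.09, -0.005]
force: [2.7, -2.6, -3.9]
gripper_width: 0.0556
time_s: 14.05
ee_pos: [0.5763, 0.0263, 0.0686]
tcp_rot: [-0.009, 0.983, -0.185, -0.006]
force: [3.1, -4.7, -11.8]
gripper_width: 0.0577
red 68 Y mm [-69.5 -68.  -64.9] X [33. 54. 83.]
grn 146 Y mm [-88.1 -83.1 -77.5] X [ 54.  81. 102.]
jaw 199 [54.25   65.4991 89.4323]
toolx -21.630158698831526 [0.5763 0.0262 0.0685] [ 2.4666 -3.599  -8.7961] 0.05789021410740257
```

```bash
python3 -m creep '[[-1,0,0,0,0],[-1,0,0,0,0],[-1,0,0,0,0],[-1,0,0,0,0],[-1,0,0,0,0]]'; python3 m.py s7.png
```

```text
time_s: 14.52
ee_pos: [0.5764, 0.0262, 0.0687]
tcp_rot: [-0.009, 0.982, -0.188, -0.006]
force: [0.8, 0.3, 0.2]
gripper_width: 0.0876
red 69 Y mm [-69.3 -68.  -64.6] X [32. 55. 82.]
grn 148 Y mm [-88.1 -83.3 -77.1] X [ 54.  81. 102.]
jaw 205 [54.4265 65.5585 89.3617]
toolx -21.61475330473165 [0.5763 0.0262 0.0687] [ 0.5023 -0.385  -0.4305] 0.08814042766672357
```

View pics/s7.png

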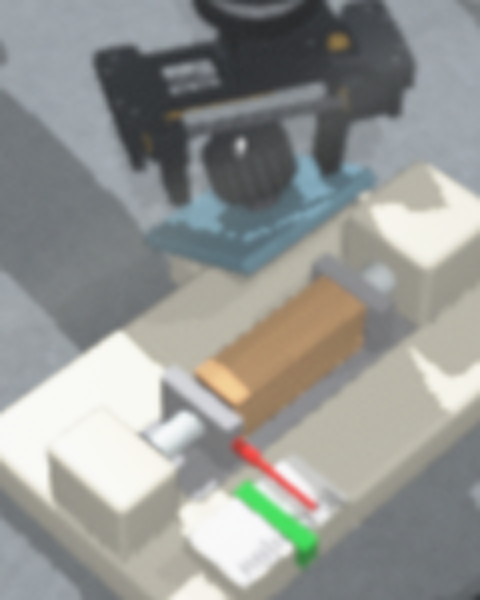

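The driven jaw has moved in to the billet (crop (350,285)), the white tick on the knob has turned, and the pointer is still at rest. Second grasp.

```bash
python3 -m creep '[[-1,0,0,0,-0.08],[-1,0,0,0,-0.16],[-1,0,0,0,-0.24],[-1,0,0,0,-0.32],[-1,0,0,0,-0.39]]';python3 -m creep '[[-1,0,0,0,-0.08],[-1,0,0,0,-0.16],[-1,0,0,0,-0.24],[-1,0,0,0,-0.31],[-1,0,0,0,-0.31]]'; python3 -m creep '[[0.9,0,0,0,0],[0.9,0,0,0,0],[0.9,0,0,0,0],[0.9,0,0,0,0],[0.9,0,0,0,0]]';python3 -m creep '[[0.9,0,0,0,0],[0.9,0,0,0,0]]';python3 -m creep '[[0.9,0,0,0,0.07],[0.9,0,0,0,0.14],[0.9,0,0,0,0.21],[0.9,0,0,0,0.28],[0.9,0,0,0,0.35]]'; python3 m.py;python3 -m creep '[[0.9,0,0,0,0.07],[0.9,0,0,0,0.14],[0.9,0,0,0,0.21],[0.9,0,0,0,0.28],[0.9,0,0,0,0.35]]'; python3 m.py
```

```text
time_s: 14.98
ee_pos: [0.5764, 0.0262, 0.0689]
tcp_rot: [-0.01, 0.993, 0.12, -0.003]
force: [0.1, -0.4, 0.3]
gripper_width: 0.0881
time_s: 15.4
ee_pos: [0.5755, 0.0251, 0.0691]
tcp_rot: [-0.011, 0.934, 0.357, -0.001]
force: [-3.0, -0.7, 4.0]
gripper_width: 0.0882
time_s: 15.82
ee_pos: [0.5737, 0.0279, 0.069]
tcp_rot: [-0.013, 0.934, 0.357, -0.002]
force: [-3.5, 3.8, 3.9]
gripper_width: 0.0601
time_s: 15.98
ee_pos: [0.5736, 0.0281, 0.0691]
tcp_rot: [-0.012, 0.934, 0.357, -0.002]
force: [-2.1, 0.2, 2.3]
gripper_width: 0.0599
time_s: 16.4
ee_pos: [0.5748, 0.0273, 0.0682]
tcp_rot: [-0.011, 0.996, 0.088, -0.005]
force: [1.8, -2.3, -4.6]
gripper_width: 0.0557
red 54 Y mm [-70.  -68.2 -65.9] X [34. 54. 82.]
grn 138 Y mm [-88.2 -83.1 -78.3] X [ 54.  80. 102.]
jaw 205 [49.3843 60.2689 89.402 ]
toolx 9.803055532339252 [0.5746 0.0272 0.0683] [ 2.8636 -2.272  -7.5236] 0.05552564624847493
time_s: 16.87
ee_pos: [0.5761, 0.0264, 0.0677]
tcp_rot: [-0.008, 0.982, -0.188, -0.006]
force: [3.5, -4.7, -14.1]
gripper_width: 0.0579
red 69 Y mm [-74.1 -72.  -68.5] X [33. 50. 83.]
grn 149 Y mm [-88.2 -83.3 -77.2] X [ 55.  81. 102.]
jaw 211 [44.4779 56.2281 89.5376]
toolx -22.04318122067556 [0.5761 0.0262 0.0676] [ 2.633  -3.7403 -8.0013] 0.05787796577765752
```

```bash
python3 -m creep '[[-1,0,0,0,0],[-1,0,0,0,0],[-1,0,0,0,0],[-1,0,0,0,0],[-1,0,0,0,0]]'; python3 -m creep '[[-1,0,0,0,-0.08],[-1,0,0,0,-0.16],[-1,0,0,0,-0.24],[-1,0,0,0,-0.32],[-1,0,0,0,-0.39]]';python3 -m creep '[[-1,0,0,0,-0.08],[-1,0,0,0,-0.16],[-1,0,0,0,-0.24],[-1,0,0,0,-0.31],[-1,0,0,0,-0.31]]'; python3 m.py; python3 -m creep '[[0.9,0,0,0,0],[0.9,0,0,0,0],[0.9,0,0,0,0],[0.9,0,0,0,0],[0.9,0,0,0,0]]';python3 -m creep '[[0.9,0,0,0,0],[0.9,0,0,0,0]]';python3 -m creep '[[0.9,0,0,0,0.07],[0.9,0,0,0,0.14],[0.9,0,0,0,0.21],[0.9,0,0,0,0.28],[0.9,0,0,0,0.35]]'; python3 m.py;python3 -m creep '[[0.9,0,0,0,0.07],[0.9,0,0,0,0.14],[0.9,0,0,0,0.21],[0.9,0,0,0,0.28],[0.9,0,0,0,0.28]]'; python3 m.py
```

```text
time_s: 17.33
ee_pos: [0.576, 0.0265, 0.0678]
tcp_rot: [-0.008, 0.982, -0.191, -0.006]
force: [0.7, -0.4, 0.0]
gripper_width: 0.0872
time_s: 17.75
ee_pos: [0.5761, 0.0265, 0.068]
tcp_rot: [-0.01, 0.993, 0.117, -0.003]
force: [0.1, -0.5, -0.3]
gripper_width: 0.088
time_s: 18.17
ee_pos: [0.5742, 0.0246, 0.0683]
tcp_rot: [-0.01, 0.935, 0.355, -0.002]
force: [-3.1, -1.3, 5.8]
gripper_width: 0.088
red 56 Y mm [-74.2 -72.2 -70. ] X [34. 50. 81.]
grn 130 Y mm [-88.3 -83.3 -78.2] X [ 55.  82. 103.]
jaw 218 [45.1646 56.9378 89.2975]
toolx 41.3372684950902 [0.5743 0.0248 0.0683] [-3.699  -1.3504  5.0602] 0.0880402588910996
time_s: 18.63
ee_pos: [0.5727, 0.0271, 0.0683]
tcp_rot: [-0.012, 0.935, 0.354, -0.003]
force: [-3.4, 4.0, 4.5]
gripper_width: 0.0598
time_s: 18.8
ee_pos: [0.5727, 0.0272, 0.0683]
tcp_rot: [-0.012, 0.935, 0.354, -0.003]
force: [-1.2, -0.1, 1.2]
gripper_width: 0.0593
time_s: 19.22
ee_pos: [0.5733, 0.0271, 0.0675]
tcp_rot: [-0.01, 0.996, 0.085, -0.006]
force: [-0.5, -1.5, -3.4]
gripper_width: 0.0557
red 64 Y mm [-79.5 -77.5 -73.5] X [33. 48. 81.]
grn 130 Y mm [-88.1 -84.  -78.8] X [ 56.  82. 102.]
jaw 221 [40.0981 52.5205 89.6314]
toolx 9.469425763222546 [0.5733 0.027  0.0675] [ 2.2573 -1.6007 -7.7832] 0.05549205450279105
time_s: 19.68
ee_pos: [0.5744, 0.0271, 0.0671]
tcp_rot: [-0.008, 0.991, -0.136, -0.007]
force: [1.9, -2.7, -6.5]
gripper_width: 0.057
red 66 Y mm [-82.5 -80.9 -78.2] X [33. 49. 83.]
grn 109 Y mm [-88.3 -85.1 -79.6] X [ 58.  88. 103.]
jaw 234 [36.9193 49.9414 89.3274]
toolx -15.475609753388733 [0.5744 0.0271 0.0671] [ 2.8965 -3.1153 -7.4388] 0.057201793351907296
```

```bash
python3 -m creep '[[0.9,0,0,0,0.05],[0.9,0,0,0,0.1],[0.9,0,0,0,0.12],[0.9,0,0,0,0.12]]'; python3 -m creep '[[-1,0,0,0,0],[-1,0,0,0,0],[-1,0,0,0,0],[-1,0,0,0,0],[-1,0,0,0,0]]';python3 -m creep '[[-1,0,0,-0.2,0],[-1,0,0,-0.4,0],[-1,0,0,-0.6,0],[-1,0,0,-0.7,0]]'; python3 m.py s8.png
```

```text
time_s: 20.07
ee_pos: [0.5751, 0.0264, 0.0667]
tcp_rot: [-0.007, 0.974, -0.226, -0.007]
force: [1.3, -5.0, -8.6]
gripper_width: 0.0584
time_s: 20.48
ee_pos: [0.5747, 0.0265, 0.0669]
tcp_rot: [-0.007, 0.974, -0.225, -0.007]
force: [-0.7, -0.9, 0.4]
gripper_width: 0.0876
time_s: 20.82
ee_pos: [0.5773, 0.0246, 0.1753]
tcp_rot: [-0.008, 0.974, -0.225, -0.005]
force: [-0.2, -0.3, 0.1]
gripper_width: 0.0882
red 66 Y mm [-84.3 -82.1 -78.5] X [33. 51. 83.]
grn 98 Y mm [-88.9 -85.2 -79. ] X [ 59.  91. 103.]
jaw 224 [35.4467 48.1925 89.4468]
toolx -26.06024971800881 [0.5785 0.0246 0.177 ] [0.1107 0.0375 1.9522] 0.08794398769595511
```

View pics/s8.png

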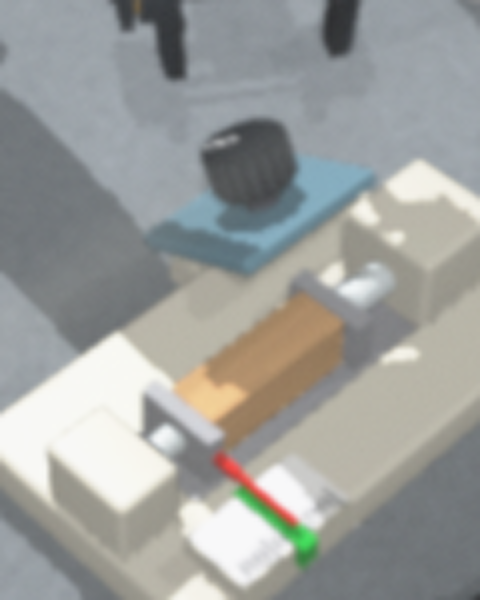

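The red pointer lies over the green band (crop ~(280,510)), the billet is squeezed between both jaws, and the gripper is clear of the knob. I'll hand it in.

```bash
python3 m.py; python3 -c "
from workcell import manip
print(manip.sign_off())"
```

```text
red 66 Y mm [-83.6 -82.  -79.1] X [34. 51. 83.]
grn 99 Y mm [-88.6 -85.7 -79.3] X [ 58.  91. 103.]
jaw 228 [35.2591 47.8061 89.0652]
toolx -26.04546836089388 [0.5778 0.0247 0.1749] [ 0.9309 -0.1756 -0.1028] 0.08863853382685873
the job is handed in; nothing more can be done
None
```

The job is handed in. The medium billet lies flat on the bed along the dark line, and I let go of it before touching the knob. I then turned the knob clockwise in three grasps and released it, finishing at about 21 s.

- **Pointer:** in the last check it stands at tester y ≈ -82 mm. The band's centre measured about -83 mm in the scene camera before the pointer covered part of it. An early top-camera reading put it 1 to 2 mm further out. Either way the pointer is well inside the ±6 mm band.
- **Release:** the gripper is open and about 10 cm above the knob. The pointer reading held after I let go.
- **Missed grasp:** my first grasp of the billet failed because I lifted before the fingers had shut. The billet did not move, and the second try held.
- **Other things:** I did not measure the bystanders again at the end. The arm kept clear of them, and nothing looked moved in the views that showed them.

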